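# Seat the tube block in the dry-block heater

### The job

Take the tall aluminium block with the eight small holes and seat it in the empty well of the dry-block heater, holes up, square with the well and fully down flat on its floor. Lower it in rather than drop it, let go of it, and leave the short two-hole block and the low solid block where they stand.

Things in the scene. Friction and masses are not known exactly. Their poses are not given: they have to be found in the camera images.
- tube_block_center (a point): Centre (half-way up) of the loose bare-aluminium tube block to be seated: upright, 44 mm (its x) by 84 mm (its y) by 70 mm tall (its z, up); 8 small round holes in its top, 2 rows of 4. Stands on the table: this point starts 35 mm above it. About 0.4 kg. Grip it across the 44 mm width (along its x). It fits the well either way round.
- well (a point): Centre of the floor of the empty well in the top of the dry-block heater: a fixed grey box (x 150, y 130, 60 mm high), black display and two round buttons on its top nearest the robot. Well 56 mm (its x) by 96 mm (its y), 15 mm deep: floor 45 mm, rim 60 mm above the table; a 5 mm bevel widens its mouth. Seated, the block clears the walls by 6 mm all round and its centre is 35 mm above this point.
- short_block_center (a point): Centre of another loose aluminium block, not wanted: 44 mm (x) by 54 mm (y) by 70 mm tall, with 2 large holes in its top. Stands on the table; leave it there.
- blank_block_center (a point): Centre of a loose low solid aluminium block, not wanted: 44 mm (x) by 84 mm (y) by 30 mm tall, no holes. Lies on the table; leave it there.

How it is judged:
On the way:
1. the tube block is lifted from the table to about the height of the heater's rim (height (world z) of tube_block_center above 0.09 m), for 0.1 s.
At the end, for the whole second after the job is handed in: The tube block stands in the heater's well, holes up: centred within 12 mm, its underside on the floor within 3 mm, upright within 4 degrees, its long side along the well's within 11 degrees, released and at rest; the other two blocks are within 30 mm of where they stood (horizontal distance between tube_block_center and well below 0.012 m and z of tube_block_center in the frame of well between 0.031 and 0.038 m and angle between tube_block_center's own z axis and vertical below 0.07 rad and angle between the y axis of tube_block_center and the y axis of well, either way round below 0.19 rad and linear speed of tube_block below 0.02 m/s and distance of each of short_block_center, blank_block_center from where it was at the start of the episode below 0.03 m); the robot touches nothing.
It fails at once if the tube block is let go more than 25 mm above the well's rim (contact force between the fingers and tube_block below 0.05 N and z of tube_block_center in the frame of well above 0.075 m).
It fails at once if one of the other two blocks is moved by more than 30 mm (distance of any of short_block_center, blank_block_center from where it was at the start of the episode above 0.03 m).
It also fails if it takes over 32 s, if anything falls off the work surface, if the arm or the gripper's body presses on something with over 40 N, if the wrist force passes 120 N, or if a joint passes its speed limit or range.

### The arm

A 6-joint arm with a two-finger parallel gripper is mounted at the origin on a cart in front of the work surface, level with it; the furniture and walls round the work are solid. World frame = base frame: x ahead of the robot, y to its left, z up, the work surface at z = 0. Lengths are in m, angles in rad, forces in N, time in s.
With the tool pointing down it reaches from about 0.375 to 0.975 m from the base axis. Payload 3.8 kg.
Tool frame: the origin (TCP) lies midway between the tips of the shut fingers; the grasp point (between the pads) lies 19 mm behind it; z points along the fingers, y is the line along which they close (so a half turn about z gives the same grasp; the last joint's range is limited). The gripper opens to 88 mm and grips with 3 to 60 N. Pads are 18 mm wide; open, the fingers measure 123 mm over their backs; the gripper's body (75 mm by 187 mm) begins 45 mm behind the grasp point.
Start: joints at [-1.257, 0.264, 1.604, -0, 1.274, -0.037], TCP at [0.232, -0.634, 0.203] pointing down, gripper open.
Joint ranges: [-2.63, 2.63], [-0.94, 2.18], [0.31, 2.57], [-1.31, 4.45], [0, 2.66], [-2.55, 2.55]. Speed limits (rad/s): [2.57, 2.57, 3.14, 3.14, 3.14, 3.14].

### API

Orientations are given as a unit quaternion [w, x, y, z].
In Python, from plant import * gives the robot as it stands.
- The arm moves only by the tool arm_command, never from a script. Its argument "targets" is a list of rows, each a list of 4 numbers: the shift along the tool's x, y, z each as a share of 25 mm, from -1 to 1, then the turn about the tool's z as a share of 8 degrees, from -1 to 1. In form: [[dx, dy, dz, turn], ...]. A call has exactly 8 rows; each row shifts and turns the commanded pose from where the row before left it, along the tool's axes as they then stand; what a row does not reach is not made up. A row lasts 1/8 s, in which the tool goes at most 62.5 mm and 10.7 degrees, less where a joint would pass 70% of its speed; a pose out of reach is approached as far as the arm can. A call with a number of a shift or a turn outside -1 to 1 is refused whole. A call with a gripper value outside its range is refused whole. "claw" is the gripper command: -1 is fully open, 1 is shut, values between are in proportion, set as the call begins (left out, the last holds). The fingers move at their own pace and stop on an object; "newtons" is the grip in N (left out, the last holds). Time passes only in rows, so rows that do not move let the fingers close, or fill a call up. It gives the time, the measured TCP pose, the force, the opening and the grip force at its end, in the units of the state.
- state(): the state, without advancing time (a new reading comes with each control period).
- capture(name): name is "scene" or "side" or "wrist"; returns (picture, depth): 420x560x3 uint8, blue, green, red; 420x560 float32, m along the optical axis (not along the pixel's ray), 0 where there is no reading.
- get_calibration(name): a dict with "camera_matrix" (3x3 intrinsics, pixels), "distortion" ([k1, k2, p1, p2, k3] as OpenCV has them; the pictures are not rectified), "cam_to_world" (4x4, takes a point from camera to world coordinates). Camera axes: x right, y down, z forward; pixel columns grow to the right and rows downward; lengths in m; the calibration is good to about 2 mm. A picture is of the moment at which its call begins: read the wrist's pose just before it. get_calibration takes no time and is no camera call; for the wrist camera it gives the pose at the moment of the call.
- job_done(): hands the job in; it is judged then, once.
The state is a dict: "t": time; "q": joint angles; "qvel": joint speeds; "joint_efforts": joint torques, N m; "tool_pos": TCP position; "tool_rot": TCP orientation; "wrist_force": force on the tool from outside, world axes, zero at the start; "ft_torque": the same for the moment, N m; "gripper_width": finger opening in m; "grasp_force": force on a finger pad.
Only numpy, scipy, OpenCV 4.12 (cv2) and the standard library are available. Lean on these libraries where they do the work, as an engineer would, in place of code of your own. Each camera call takes 0.05 s, during which the arm holds its last target. There are 200 camera calls.

## Working session

There is one attempt and no reset: what is moved stays moved. The work goes in short steps, Python scripts to look and compute and a tool call to move; the robot and the scene stay as the last step left them, time stands still between calls to the robot, and variables do not carry over. Pictures are saved under pics/ and viewed, at most 10 in all, crops included, and the job is handed in when it is done.

Besides the shell and the picture viewer there is one more tool, called after "Request:" by a JSON object that holds its "name" and its "arguments". arm_command: Moves the arm, as the interface text tells. Its arguments: {"type":"object","properties":{"targets":{"type":"array","items":{"type":"array","items":{"type":"number"}}},"claw":{"type":"number"},"newtons":{"type":"number"}},"required":["targets"]}

```bash
mkdir -p pics; python3 - <<'E'
from plant import *
import cv2,numpy as np
for n in("scene","side"):
    p,d=capture(n); cv2.imwrite(f"pics/{n}0.png",p); np.savez(f"pics/{n}0.npz",d=d,**{k:np.array(v) for k,v in get_calibration(n).items()})
s=state();print(s["t"],s["tool_pos"],s["tool_rot"])
E
```

```text
0.1 [ 0.23172842 -0.63322435  0.20181214] [-1.01218036e-03  9.84656565e-01  1.74500441e-01 -1.44303579e-04]
```

View pics/scene0.png

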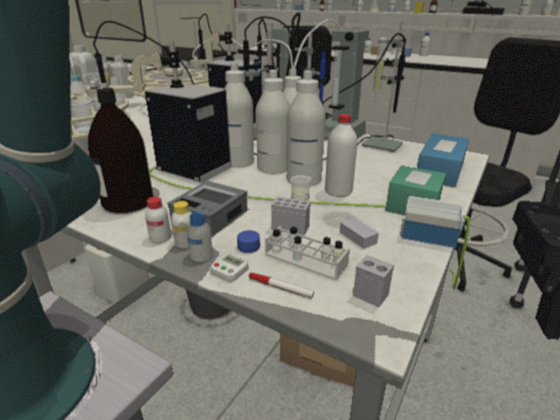

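View pics/side0.png

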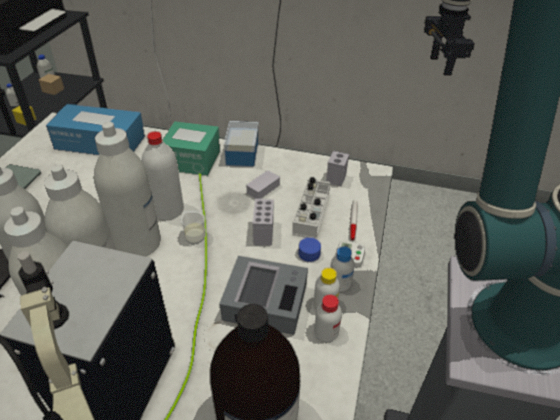

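The side view shows the 8-hole block around (263,220), the heater around (265,292), the low block at (263,184) and the short block at (338,165). The tube rack is at (311,207). I'll enlarge the block and heater.

```bash
cat > h.py <<'E'
import numpy as np,cv2
def plane(px,z,c):
    "pixels -> world points on plane z"
    T=c["cam_to_world"];u=cv2.undistortPoints(np.array(px,float).reshape(-1,1,2),c["camera_matrix"],c["distortion"])[:,0]
    r=np.c_[u,np.ones(len(u))]@T[:3,:3].T
    return T[:3,3]+r*((z-T[2,3])/r[:,2])[:,None]
E
python3 - <<'E'
import cv2
p=cv2.imread("pics/side0.png")[170:340,200:360]
cv2.imwrite("pics/crop1.png",cv2.resize(p,None,fx=3.5,fy=3.5,interpolation=cv2.INTER_CUBIC))
E
```

```text
(no output)
```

View pics/crop1.png

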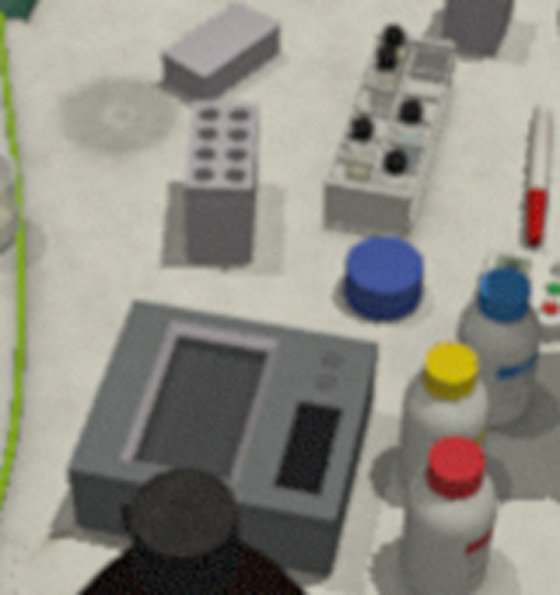

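```bash
python3 - <<'E'
from h import *
c=np.load("pics/side0.npz")
f=lambda L,z:plane(np.array(L)/3.5+[200,170],z,c)
for n,L,z in(("tube",[(193,104),(259,104),(254,187),(186,184)],.07),("heater",[(136,302),(378,344),(332,521),(72,470)],.06),("well",[(172,322),(278,342),(235,482),(122,460)],.06),("blank",[(236,5),(280,38),(210,78),(164,50)],.03)
 ,("rack",[(455,40),(385,35),(328,185),(410,195)],.05)):
    P=f(L,z)[:,:2];e=np.roll(P,-1,0)-P
    print(n,P.mean(0).round(4),(P[[0,2]].mean(0)).round(4),np.linalg.norm(e,axis=1).round(3),np.degrees(np.arctan2(e[:,1],e[:,0])).round(1))
    print(P.round(3).tolist())
from plant import state
from scipy.spatial.transform import Rotation as R
w=state()["tool_rot"];print(R.from_quat([*w[1:],w[0]]).as_matrix().round(3))
E
```

```text
tube [ 0.583  -0.1111] [ 0.583  -0.1104] [0.044 0.081 0.043 0.078] [-164.4  103.    11.9  -76.4]
[[0.613, -0.144], [0.571, -0.156], [0.553, -0.077], [0.595, -0.068]]
heater [0.5217 0.0889] [0.5222 0.0892] [0.147 0.129 0.144 0.127] [-177.7   91.4    1.9  -87.6]
[[0.597, 0.028], [0.45, 0.022], [0.447, 0.15], [0.592, 0.155]]
well [0.5376 0.0886] [0.5378 0.0884] [0.064 0.104 0.064 0.104] [-178.7   91.7    1.9  -87.9]
[[0.572, 0.037], [0.507, 0.036], [0.504, 0.139], [0.568, 0.142]]
blank [ 0.6266 -0.2603] [ 0.6268 -0.2623] [0.051 0.068 0.047 0.075] [ 144.8   57.7  -27.5 -118.5]
[[0.63, -0.306], [0.588, -0.276], [0.624, -0.219], [0.665, -0.24]]
rack [ 0.4852 -0.1973] [ 0.4861 -0.198 ] [0.05  0.164 0.054 0.167] [   9.2   89.  -174.6  -89.7]
[[0.46, -0.284], [0.51, -0.276], [0.512, -0.112], [0.459, -0.117]]
[[ 0.939  0.344 -0.001]
 [ 0.344 -0.939  0.002]
 [ 0.    -0.002 -1.   ]]
```

```bash
python3 - <<'E'
from h import *
W=[]
for n in("side","scene"):
    c=np.load(f"pics/{n}0.npz");d=c["d"];v,u=np.nonzero(d>0)
    q=cv2.undistortPoints(np.c_[u,v].astype(float).reshape(-1,1,2),c["camera_matrix"],c["distortion"])[:,0]
    P=np.c_[q,np.ones(len(q))]*d[v,u][:,None];W.append(P@c["cam_to_world"][:3,:3].T+c["cam_to_world"][:3,3])
P=np.vstack(W);P=P[(P[:,2]<.4)]
xs=np.arange(.36,.80,.03);ys=np.arange(-.36,.30,.03)
print("x\\y ",*(f"{y*1000:4.0f}" for y in ys))
for x in xs:
    print(f"{x:.2f}",*(f"{(lambda m:np.sort(P[m,2])[-3]*1000 if m.sum()>2 else -1)((abs(P[:,0]-x)<.015)&(abs(P[:,1]-y)<.015)):4.0f}" for y in ys))
from plant import get_calibration,state
w=get_calibration("wrist");T=w["cam_to_world"];print(T.round(3),state()["tool_pos"])
E
```

```text
x\y  -360 -330 -300 -270 -240 -210 -180 -150 -120  -90  -60  -30    0   30   60   90  120  150  180  210  240  270
0.36    3    3    3    3    2    3   11   12   22   22   21   99  101    3    3   66   83   69    3    3    3    3
0.39    3    3    3   17   18   18   17   17   21   21   20  101  101  101  102   98  102   97    3    3    3    3
0.42   72   61    2    2    3    3    3    3    3   17    3    3   72  100  102   74   83   69    2    3    2  200
0.45   73   72   45   40   41   40   40   40   44   33   33    3    3   62   62   62   62   62    1   -1    2  228
0.48   72   71   45   45   42   61   61   62   56   32   32    3    2   63   63   63   63   62    2   -0 -893  231
0.51    0   -0   46   62   62   40   62   61   45    2    1    2    3   62   63   62   62   62 -897    2    2  212
0.54   -1   -1    3    1    2    2    2    1    2    3    3    2    3   62   47   48   59   62 -892 -894    2    3
0.57    2    2    3    2    2    2    3   72   72   72   68    3    3   62   62   63   63   62    1   -2    2    2
0.60    3    3   32   32    3    2    3   72   72   72   71    3 
[... 202 characters left out ...]
 2    2    2    0   -0    1    2    9    9    8    9    7    1    1  258  258
0.69   75    3    3    2   -1    2    3    2    2   -1    3    6   10   10    3    2    2    1    1    1  258  259
0.72   75   20    3    3    3    3    2    3    8   60   60   59    3    3    2    3    3    3    3    3  258  259
0.75   76   70    3    3    3    2   10    9   10   60   61   60    3    3    2    3    3    2    3    3  258  258
0.78   83   87   87   83   10   10   10    2    3    2   60    0    3    3    3    3    2    3    2    2  258  259
[[ 0.344 -0.89  -0.3    0.311]
 [-0.939 -0.326 -0.108 -0.605]
 [-0.002  0.319 -0.948  0.383]
 [ 0.     0.     0.     1.   ]] [ 0.23172842 -0.63322435  0.20181214]
```

Request:
{"name": "arm_command", "arguments": {"targets": [[0.85,-0.615,0,0],[0.85,-0.615,0,0],[0.85,-0.615,0,0],[0.85,-0.615,0,0],[0.85,-0.615,0,0],[0.85,-0.615,0,0],[0.85,-0.615,0,0],[0.85,-0.615,0,0]], "claw": -0.4}}

```text
t: 1.1
tool_pos: [0.3503, -0.4583, 0.2032]
tool_rot: [0.0, 0.985, 0.175, 0.0]
wrist_force: [0.9, 0.2, -0.1]
gripper_width: 0.0617
grasp_force: 0.0
```

Request:
{"name": "arm_command", "arguments": {"targets": [[0.85,-0.615,0,0],[0.85,-0.615,0,0],[0.85,-0.615,0,0],[0.85,-0.615,0,0],[0.85,-0.615,0,0],[0.85,-0.615,0,0],[0.85,-0.615,0,0],[0.85,-0.615,0,0]]}}

```text
t: 2.1
tool_pos: [0.4673, -0.2842, 0.2032]
tool_rot: [0.0, 0.985, 0.175, 0.0]
wrist_force: [-0.1, -0.2, -0.4]
gripper_width: 0.0616
grasp_force: 0.0
```

Request:
{"name": "arm_command", "arguments": {"targets": [[0.85,-0.615,0,0],[0.85,-0.615,0,0],[0.85,-0.615,0,0],[0.85,-0.615,0,0],[0.85,-0.615,0,0],[0.85,-0.615,0,0],[0.85,-0.615,0,0],[0.85,-0.615,0,0]]}}

```text
t: 3.1
tool_pos: [0.5843, -0.1102, 0.2031]
tool_rot: [0.0, 0.985, 0.175, 0.0]
wrist_force: [0.8, -1.3, -0.3]
gripper_width: 0.0614
grasp_force: 0.0
```

Request:
{"name": "arm_command", "arguments": {"targets": [[0,0,0,-1],[0,0,0,-1],[0,0,0,-1],[0,0,0,-1],[0,0,0,-1],[0,0,0,-1],[0,0,0,-1],[0,0,0,-1]]}}

```text
t: 4.1
tool_pos: [0.5839, -0.111, 0.2031]
tool_rot: [0.0, 0.741, 0.672, 0.0]
wrist_force: [0.7, -0.7, -0.5]
gripper_width: 0.0613
grasp_force: 0.0
```

Request:
{"name": "arm_command", "arguments": {"targets": [[0,0,0,-1],[0,0,0,-1],[0,0,0,-0.4],[0,0,0,0],[0,0,0,0],[0,0,0,0],[0,0,0,0],[0,0,0,0]]}}

```text
t: 5.1
tool_pos: [0.5841, -0.1121, 0.203]
tool_rot: [-0.0, 0.621, 0.784, -0.0]
wrist_force: [0.2, -0.0, 0.2]
gripper_width: 0.0614
grasp_force: 0.0
```

```bash
python3 - <<'E'
from plant import *
import cv2,numpy as np
from scipy.spatial.transform import Rotation as R
s=state();c=get_calibration("wrist");p,d=capture("wrist")
cv2.imwrite("pics/w1.png",p);np.savez("pics/w1.npz",d=d,tp=s["tool_pos"],tr=s["tool_rot"],**{k:np.array(v) for k,v in c.items()})
w=s["tool_rot"];M=R.from_quat([*w[1:],w[0]]).as_matrix()
print(s["t"],s["tool_pos"],np.degrees(np.arctan2(M[1,1],M[0,1])),s["q"],s["gripper_width"],s["wrist_force"])
E
```

```text
5.1 [ 0.58409067 -0.11211036  0.20297485] 13.288361269313834 [-2.31516812e-01  1.13436714e-01  1.78131740e+00  7.91067631e-06
  1.24690885e+00 -4.63444985e-01] 0.06142295165678804 [ 0.20723621 -0.00090129  0.17727005]
```

View pics/w1.png

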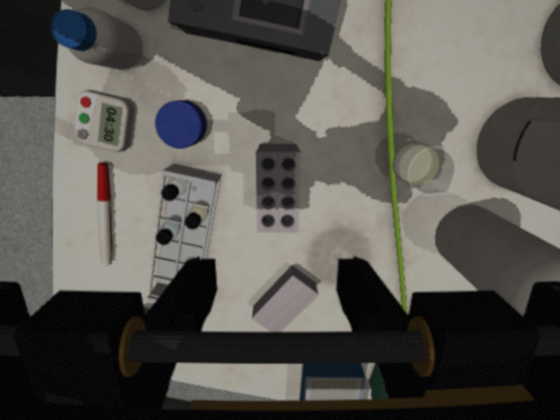

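The wrist view shows the tube block at about (278,190), nearly aligned with the fingers. I'll enlarge it.

```bash
python3 - <<'E'
import cv2
p=cv2.imread("pics/w1.png")[130:250,220:340]
cv2.imwrite("pics/crop2.png",cv2.resize(p,None,fx=5,fy=5,interpolation=cv2.INTER_CUBIC))
E
```

```text
(no output)
```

View pics/crop2.png

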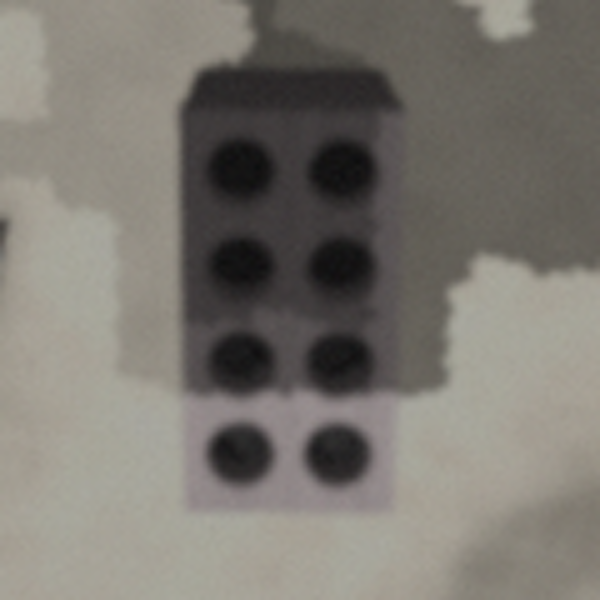

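Top corners in the crop: (181,107), (405,107), (394,511), (187,511).

```bash
python3 - <<'E'
from h import *
from scipy.spatial.transform import Rotation as R
c=np.load("pics/w1.npz");w=c["tr"];M=R.from_quat([*w[1:],w[0]]).as_matrix()
P=plane(np.array([(181,107),(405,107),(394,511),(187,511)])/5+[220,130],.07,c)
e=np.roll(P,-1,0)-P
print(P.mean(0),np.linalg.norm(e,axis=1),np.degrees(np.arctan2(e[:,1],e[:,0])))
H=plane(np.array([(241,169),(342,169),(338,455),(240,455)])/5+[220,130],.07,c);print(H.mean(0))
print("tool delta mm",(M.T@(P.mean(0)-c["tp"]))*1000)
E
```

```text
[ 0.58749842 -0.11508986  0.07      ] [0.04324498 0.08412922 0.04331563 0.08411898] [  13.30530512  -76.90875815 -166.70862549  103.04309627]
[ 0.58715777 -0.11495956  0.07      ]
tool delta mm [ -3.68807549   2.63958054 132.97455165]
```

Request:
{"name": "arm_command", "arguments": {"targets": [[-0.15,0.1,1,0],[0,0,1,0],[0,0,1,0],[0,0,1,0],[0,0,1,0],[0,0,1,0],[0,0,0.5,0],[0,0,0.25,0]]}}

```text
t: 6.15
tool_pos: [0.5872, -0.1151, 0.0337]
tool_rot: [-0.0, 0.621, 0.784, -0.0]
wrist_force: [-0.2, -0.8, -0.1]
gripper_width: 0.062
grasp_force: 0.0
```

Request:
{"name": "arm_command", "arguments": {"targets": [[0,0,0,0],[0,0,0,0],[0,0,0,0],[0,0,0,0],[0,0,0,0],[0,0,0,0],[0,0,0,0],[0,0,0,0]], "claw": 1, "newtons": 30}}

```text
t: 7.15
tool_pos: [0.5877, -0.1153, 0.0347]
tool_rot: [0.0, 0.62, 0.784, 0.0]
wrist_force: [-0.4, -0.1, 4.9]
gripper_width: 0.0005
grasp_force: 2.4
```

The width reading says the fingers shut with nothing between them, which I didn't expect. I'll look before moving.

```bash
python3 - <<'E'
from plant import *
import cv2,numpy as np
s=state();c=get_calibration("wrist");p,d=capture("wrist");q,_=capture("side")
q=cv2.resize(q[120:300,180:420],(560,420),interpolation=cv2.INTER_CUBIC)
cv2.imwrite("pics/w2.png",cv2.resize(np.vstack([p,q]),(448,600)))
np.savez("pics/w2.npz",d=d,tp=s["tool_pos"],tr=s["tool_rot"],**{k:np.array(v) for k,v in c.items()})
print(s)
E
```

```text
{'t': 7.15, 'q': array([-2.35256380e-01,  2.78056421e-01,  1.91992945e+00, -7.09775765e-05,
        9.42965922e-01, -4.67338519e-01]), 'qvel': array([-0.0002686 , -0.00074928, -0.00064213,  0.00090232,  0.00064608,
        0.00142151]), 'joint_efforts': array([ 2.10543098e-01, -4.27556026e+01, -2.86915916e+01,  1.59966862e-01,
       -3.07126176e-01, -3.20018362e-04]), 'tool_pos': array([ 0.58771353, -0.11528878,  0.03474034]), 'tool_rot': array([3.02793714e-04, 6.20465563e-01, 7.84233627e-01, 1.08708391e-04]), 'wrist_force': array([-0.42534722, -0.09510198,  4.89983353]), 'ft_torque': array([-0.05284057,  0.08944222,  0.00734232]), 'grasp_force': 2.3983875920391995, 'gripper_width': 0.0005059561338709337}
```

View pics/w2.png

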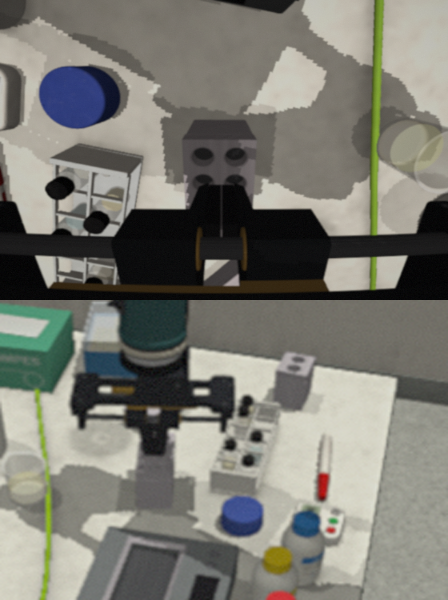

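```bash
python3 - <<'E'
from h import *
c=np.load("pics/w2.npz");d=c["d"];T=c["cam_to_world"]
print("tp",c["tp"],"cam",T[:3,3])
v,u=np.mgrid[0:420,0:560];q=cv2.undistortPoints(np.c_[u.ravel(),v.ravel()].astype(float).reshape(-1,1,2),c["camera_matrix"],c["distortion"])[:,0]
P=(np.c_[q,np.ones(len(q))]*d.ravel()[:,None])@T[:3,:3].T+T[:3,3];P=P.reshape(420,560,3)
for px in[(235,200),(315,200),(275,200),(235,245),(310,245),(275,265),(278,275),(270,280),(285,290),(277,310),(277,380),(277,395),(100,135),(240,290),(320,290)]:print(px,d[px[1],px[0]].round(3),P[px[1],px[0]].round(3))
E
```

```text
tp [ 0.58771353 -0.11528878  0.03474034] cam [ 0.5688736  -0.03376487  0.21574851]
(235, 200) 0.153 [ 0.56  -0.081  0.069]
(315, 200) 0.153 [ 0.597 -0.072  0.069]
(275, 200) 0.153 [ 0.578 -0.077  0.07 ]
(235, 245) 0.161 [ 0.565 -0.104  0.069]
(310, 245) 0.16 [ 0.601 -0.095  0.07 ]
(275, 265) 0.154 [ 0.585 -0.106  0.078]
(278, 275) 0.146 [ 0.587 -0.106  0.087]
(270, 280) 0.143 [ 0.583 -0.107  0.09 ]
(285, 290) 0.134 [ 0.589 -0.105  0.099]
(277, 310) 0.149 [ 0.59  -0.123  0.089]
(277, 380) 0.267 [ 0.62  -0.248  0.008]
(277, 395) 0.253 [ 0.62  -0.248  0.023]
(100, 135) 0.183 [ 0.474 -0.074  0.029]
(240, 290) 0.132 [ 0.571 -0.108  0.101]
(320, 290) 0.25 [ 0.634 -0.16  -0.001]
```

```bash
python3 - <<'E'
from h import *
from scipy.spatial.transform import Rotation as R
for n in("w1","w2"):
    c=np.load(f"pics/{n}.npz");d=c["d"];T=c["cam_to_world"];w=c["tr"];M=R.from_quat([*w[1:],w[0]]).as_matrix()
    v,u=np.mgrid[0:420,0:560];q=cv2.undistortPoints(np.c_[u.ravel(),v.ravel()].astype(float).reshape(-1,1,2),c["camera_matrix"],c["distortion"])[:,0]
    P=(np.c_[q,np.ones(len(q))]*d.ravel()[:,None])@T[:3,:3].T+T[:3,3]
    L=(P-c["tp"])@M*1000;ok=(d.ravel()>.03)&(abs(L[:,1])<65)&(abs(L[:,0])<14)
    print(n)
    for y in range(-60,60,8):
        m=ok&(L[:,1]>=y)&(L[:,1]<y+8);z=L[m,2]
        if m.any():print(y,"tool z hist:",*zip(*[a[:-1] if i else a for i,a in enumerate(np.histogram(z,np.arange(-110,201,10)))]) ) if 0 else print(y,[(int(b),int(k)) for k,b in zip(*np.histogram(z,np.arange(-110,201,10))) if k])
E
```

```text
w1
-60 []
-52 [(-90, 105), (-80, 100), (-70, 56), (-60, 20), (-50, 2)]
-44 [(-110, 697), (-100, 371), (-90, 494), (-80, 394), (-70, 263), (-60, 241), (-50, 177), (-40, 59)]
-36 [(-90, 145), (-80, 464), (-70, 339), (-60, 406), (-50, 281), (-40, 124)]
-28 []
-20 [(130, 190), (140, 25)]
-12 [(130, 70), (140, 103)]
-4 [(130, 179), (140, 25)]
4 [(130, 118), (140, 73)]
12 [(130, 110), (140, 81)]
20 [(130, 110), (140, 1)]
28 [(-90, 109), (-80, 392), (-70, 326), (-60, 385), (-50, 261), (-40, 105)]
36 [(-110, 569), (-100, 374), (-90, 481), (-80, 403), (-70, 268), (-60, 232), (-50, 188), (-40, 63)]
44 [(-100, 8), (-90, 152), (-80, 148), (-70, 87), (-60, 53), (-50, 21), (-40, 1)]
52 []
w2
-60 [(30, 404)]
-52 [(30, 395)]
-44 [(30, 397)]
-36 [(30, 116)]
-28 [(-40, 243), (-30, 2)]
-20 [(-70, 84), (-60, 63), (-50, 30), (-40, 263), (-30, 161), (-20, 5)]
-12 [(-110, 98), (-100, 73), (-90, 165), (-80, 313), (-70, 250), (-60, 227), (-50, 172), (-40, 72), (-30, 148), (-20, 5)]
-4 [(-90, 166), (-80, 443), (-70, 181), (-60, 332), (-50, 176), (-40, 198), (-30, 11)]
4 [(-110, 84), (-100, 72), (-90, 200), (-80, 377), (-70, 263), (-60, 215), (-50, 182), (-40, 68), (-30, 178), (-20, 7)]
12 [(-70, 114), (-60, 101), (-50, 56), (-40, 230), (-30, 95), (-20, 3)]
20 [(-40, 93)]
28 [(30, 235)]
36 [(30, 404)]
44 [(30, 393)]
52 [(30, 403)]
```

The depth readings explain it: the real fingertips end about 35 mm behind the reported TCP, so the fingers shut on top of the block, which has not moved. I'll raise the arm, reopen, and go down 35 mm deeper.

Request:
{"name": "arm_command", "arguments": {"targets": [[0,0,-1,0],[0,0,-0.6,0],[0,0,0,0],[0,0,0,0],[0,0,0,0],[0,0,0,0],[0,0,0,0],[0,0,0,0]]}}

```text
t: 8.25
tool_pos: [0.5873, -0.1151, 0.0741]
tool_rot: [-0.0, 0.62, 0.784, -0.0]
wrist_force: [0.3, -0.7, 0.8]
gripper_width: 0.0009
grasp_force: 0.0
```

Request:
{"name": "arm_command", "arguments": {"targets": [[0,0,0,0],[0,0,0,0],[0,0,0,0],[0,0,0,0],[0,0,0,0],[0,0,0,0],[0,0,0,0],[0,0,0,0]], "claw": -0.4}}

```text
t: 9.25
tool_pos: [0.5874, -0.1152, 0.0743]
tool_rot: [0.0, 0.62, 0.784, -0.0]
wrist_force: [-0.8, -0.1, -0.1]
gripper_width: 0.0618
grasp_force: 0.0
```

Request:
{"name": "arm_command", "arguments": {"targets": [[0,0,0.5,0],[0,0,0.5,0],[0,0,0.5,0],[0,0,0.5,0],[0,0,0.5,0],[0,0,0.5,0],[0,0,0,0],[0,0,0,0]]}}

```text
t: 10.25
tool_pos: [0.5877, -0.1152, -0.0006]
tool_rot: [0.0, 0.62, 0.784, 0.0]
wrist_force: [1.0, -1.0, -0.1]
gripper_width: 0.0615
grasp_force: 0.0
```

Request:
{"name": "arm_command", "arguments": {"targets": [[0,0,0,0],[0,0,0,0],[0,0,0,0],[0,0,0,0],[0,0,0,0],[0,0,0,0],[0,0,0,0],[0,0,0,0]], "claw": 1, "newtons": 30}}

```text
t: 11.25
tool_pos: [0.5872, -0.1154, -0.0001]
tool_rot: [-0.0, 0.62, 0.784, -0.0]
wrist_force: [-3.9, 0.1, 5.7]
gripper_width: 0.0437
grasp_force: 30.0
```

Gripped, with the width at 43.7 mm. Next I'll lift, go partway, turn square with the well, and look.

Request:
{"name": "arm_command", "arguments": {"targets": [[0,0,-0.6,0],[0,0,-0.8,0],[0,0,-0.8,0],[0,0,-0.8,0],[0,0,-0.9,0],[0,0,-0.9,0],[0,0,0,0],[0,0,0,0]]}}

```text
t: 12.25
tool_pos: [0.587, -0.1151, 0.1191]
tool_rot: [-0.0, 0.62, 0.784, -0.0]
wrist_force: [0.1, 0.2, -3.9]
gripper_width: 0.0442
grasp_force: 30.0
```

Request:
{"name": "arm_command", "arguments": {"targets": [[0.6,0,0,0],[0.8,0,0,0],[0.8,0,0,0],[0.8,0,0,0],[0.8,0,0,0.7],[0.8,0,0,0.7],[0,0,0,0],[0,0,0,0]]}}

```text
t: 13.25
tool_pos: [0.5628, -0.0026, 0.1194]
tool_rot: [0.0, 0.693, 0.721, -0.0]
wrist_force: [0.3, -0.6, -3.4]
gripper_width: 0.0439
grasp_force: 30.0
```

```bash
python3 - <<'E'
from plant import *
import cv2,numpy as np
from scipy.spatial.transform import Rotation as R
s=state();c=get_calibration("wrist");p,d=capture("wrist")
cv2.imwrite("pics/w3.png",cv2.resize(p,(800,600),interpolation=cv2.INTER_CUBIC));np.savez("pics/w3.npz",d=d,tp=s["tool_pos"],tr=s["tool_rot"],**{k:np.array(v) for k,v in c.items()})
w=s["tool_rot"];M=R.from_quat([*w[1:],w[0]]).as_matrix()
print(s["t"],s["tool_pos"],np.degrees(np.arctan2(M[1,1],M[0,1])),s["gripper_width"],s["grasp_force"],s["wrist_force"])
E
```

```text
13.25 [ 0.56283516 -0.0026201   0.11936602] 2.227870818389028 0.04389346999277121 29.99326078221202 [ 0.25041919 -0.6222494  -3.43192125]
```

View pics/w3.png

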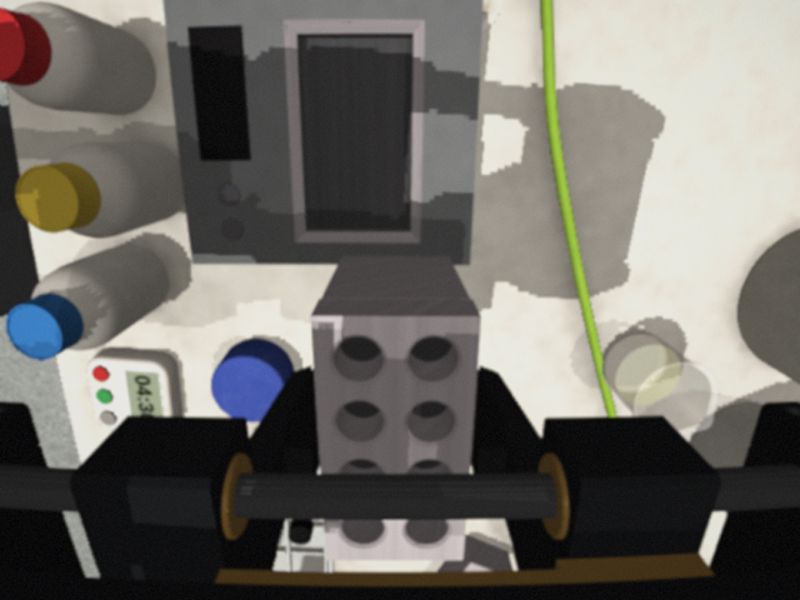

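The block is held straight with its top corners at (313,317), (478,317), (465,560) and (328,562). The well's outer bevel corners are at (285,20), (425,20), (420,242) and (295,242).

```bash
python3 - <<'E'
from h import *
from scipy.spatial.transform import Rotation as R
c=np.load("pics/w3.npz");w=c["tr"];M=R.from_quat([*w[1:],w[0]]).as_matrix()
def f(n,L,z):
    P=plane((np.array(L)+.5)*.7-.5,z,c);e=np.roll(P,-1,0)-P
    print(n,P.mean(0).round(4),np.linalg.norm(e,axis=1).round(4),np.degrees(np.arctan2(e[:,1],e[:,0])).round(1));return P.mean(0)
W=f("well",[(285,20),(425,20),(420,242),(295,242)],.06)
B=f("block",[(313,317),(478,317),(465,560),(328,562)],.1895)
print("block-tcp",(M.T@(B-c["tp"]))*1000,"to go (well-block)",(M.T@(W-B))*1000,"well-tcp",(M.T@(W-c["tp"]))*1000)
d=c["d"];print("block top depth", d[int(300*.7),int(395*.7)], d[int(330*.7),int(395*.7)])
E
```

```text
well [0.5407 0.085  0.06  ] [0.0653 0.1051 0.0659 0.1055] [   1.8  -88.2 -177.8   91.5]
block [ 0.5636 -0.0023  0.1895] [0.0423 0.0834 0.044  0.0842] [   2.2  -86.9 -176.7   91.9]
block-tcp [  0.27134961   0.82638273 -70.13391219] to go (well-block) [ 88.16315829 -19.51378986 129.45448228] well-tcp [ 88.4345079  -18.68740714  59.32057009]
block top depth 0.12965138 0.11947647
```

Request:
{"name": "arm_command", "arguments": {"targets": [[0.6,-0.15,0,0],[0.8,-0.17,0,0],[0.8,-0.17,0,0],[0.7,-0.15,0,0],[0.62,-0.13,0,0],[0,0,0,0],[0,0,0,0],[0,0,0,0]]}}

```text
t: 14.3
tool_pos: [0.5406, 0.0838, 0.1193]
tool_rot: [0.0, 0.694, 0.72, -0.0]
wrist_force: [-0.2, -0.4, -3.8]
gripper_width: 0.0442
grasp_force: 30.0
```

Request:
{"name": "arm_command", "arguments": {"targets": [[0,0,0.5,0],[0,0,0.5,0],[0,0,0.5,0],[0,0,0.4,0],[0,0,0.3,0],[0,0,0.2,0],[0,0,0.2,0],[0,0,0,0]]}}

```text
t: 15.3
tool_pos: [0.5402, 0.0844, 0.054]
tool_rot: [-0.0, 0.694, 0.72, -0.0]
wrist_force: [0.9, 0.3, -4.4]
gripper_width: 0.0442
grasp_force: 30.0
```

Request:
{"name": "arm_command", "arguments": {"targets": [[0,0,0.1,0],[0,0,0.1,0],[0,0,0.06,0],[0,0,0.05,0],[0,0,0.04,0],[0,0,0,0],[0,0,0,0],[0,0,0,0]]}}

```text
t: 16.3
tool_pos: [0.5405, 0.0844, 0.0456]
tool_rot: [0.0, 0.694, 0.72, 0.0]
wrist_force: [-0.1, -0.5, -3.6]
gripper_width: 0.0436
grasp_force: 30.0
```

Request:
{"name": "arm_command", "arguments": {"targets": [[0,0,0.03,0],[0,0,0.03,0],[0,0,0.03,0],[0,0,0,0],[0,0,0,0],[0,0,0,0],[0,0,0,0],[0,0,0,0]]}}

```text
t: 17.3
tool_pos: [0.5405, 0.0844, 0.0448]
tool_rot: [0.0, 0.694, 0.72, 0.0]
wrist_force: [-4.6, -0.7, 6.9]
gripper_width: 0.0436
grasp_force: 30.0
```

On the floor: the vertical force went from -3.6 to +6.9 N. I'll open partway and go up.

Request:
{"name": "arm_command", "arguments": {"targets": [[0,0,0,0],[0,0,0,0],[0,0,0,0],[0,0,0,0],[0,0,0,0],[0,0,0,0],[0,0,0,0],[0,0,0,0]], "claw": -0.5}}

```text
t: 18.3
tool_pos: [0.5404, 0.0843, 0.0433]
tool_rot: [-0.0, 0.694, 0.72, -0.0]
wrist_force: [-0.3, -0.7, 0.4]
gripper_width: 0.0661
grasp_force: 0.0
```

Request:
{"name": "arm_command", "arguments": {"targets": [[0,0,-0.3,0],[0,0,-0.7,0],[0,0,-0.8,0],[0,0,-0.8,0],[0,0,-0.8,0],[0,0,-0.8,0],[0,0,-0.6,0],[0,0,0,0]]}}

```text
t: 19.3
tool_pos: [0.5418, 0.0845, 0.1656]
tool_rot: [0.001, 0.694, 0.72, 0.002]
wrist_force: [-0.2, 0.4, -0.8]
gripper_width: 0.0661
grasp_force: 0.0
```

```bash
python3 - <<'E'
from plant import *
import cv2,numpy as np
s=state();c=get_calibration("wrist");p,d=capture("wrist");q,_=capture("side")
q=cv2.resize(q[120:345,180:480],(560,420),interpolation=cv2.INTER_CUBIC)
cv2.imwrite("pics/w4.png",cv2.resize(np.hstack([p,q]),(800,300),interpolation=cv2.INTER_AREA))
np.savez("pics/w4.npz",p=p,d=d,tp=s["tool_pos"],tr=s["tool_rot"],**{k:np.array(v) for k,v in c.items()})
print(s["t"],s["tool_pos"],s["gripper_width"])
E
```

```text
19.3 [0.54179247 0.08447907 0.16558397] 0.06614794152771564
```

View pics/w4.png

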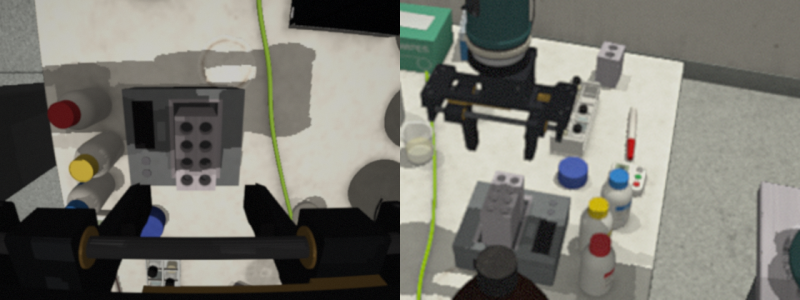

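The block stands in the well in both views. I'll check its top height and tilt from the depth, then hand in if they're good.

```bash
python3 - <<'E'
from h import *
from plant import job_done
c=np.load("pics/w4.npz");d=c["d"];T=c["cam_to_world"]
v,u=np.nonzero(d>0);q=cv2.undistortPoints(np.c_[u,v].astype(float).reshape(-1,1,2),c["camera_matrix"],c["distortion"])[:,0]
P=(np.c_[q,np.ones(len(q))]*d[v,u][:,None])@T[:3,:3].T+T[:3,3]
m=(abs(P[:,2]-.117)<.007)&(abs(P[:,0]-.54)<.05)&(abs(P[:,1]-.085)<.07);Q=P[m]
r=cv2.minAreaRect(Q[:,:2].astype(np.float32)*1000)
A=np.linalg.lstsq(np.c_[Q[:,:2]-Q[:,:2].mean(0),np.ones(len(Q))],Q[:,2],rcond=None)[0]
print(r,np.median(Q[:,2]),A)
h=(abs(P[:,2]-.06)<.005)&(abs(P[:,0]-.52)<.08);print("heater top",np.median(P[h,2]))
ok=abs(np.median(Q[:,2])-np.median(P[h,2])-.055)<.003 and np.hypot(*A[:2])<.05
print(ok)
if ok: print(job_done())
E
```

```text
((541.1605834960938, 84.65371704101562), (44.11328125, 83.95858001708984), 1.8482948541641235) 0.11419422366494822 [-0.00124371  0.00209307  0.11408634]
heater top 0.05935997119797429
True
the job is handed in; nothing more can be done
None
```

The tall eight-hole block is seated in the heater's well: flat on the floor, square with the well, centred to within about 1 mm and released. The other two blocks were not touched. I handed the job in at about 19 s; no verdict came back.

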